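Index the sealed cutter store and shut its lid

TASK

First take the chip brush off the open cutter store and lay it flat on the grey tool mat. Then pull the spring plunger up by its red-topped knob, swing the index arm round to the hole beside the red marker and let the pin snap fully home there. Last, swing the blue lid over and press it down against its gasket until the latch catches and holds it; do not shift the oil bottle, water bottle or parts case.

Things in the scene. Friction and masses are not known exactly. Their poses are not given: they have to be found in the camera images.
- store: Sealed cutter store, fixed to the desk: grey fan-shaped index plate (radius 160 mm, top 25.5 mm high) on its front, aluminium pot above. Origin: pot axis at desk level; z up; the fan spreads about -x (front); lid hinge at the back (+x), latch at the front above the arm's first place. Five index holes (14 mm wide, pin 10 mm) lie on a circle of radius 120 mm, at 0, +-30 and +-60 deg from -x.
- store_axis (a point): Centre of the pot's open mouth, level with its rubber rim, 100 mm above the desk. The pot is 110 mm across outside; the rim's opening is 88 mm wide; the carousel inside stays below 72 mm.
- index_arm (a joint): Angle of the index arm about the store's vertical axis, rad: 0 = arm at the front hole (-x of the store, where it starts), positive = counterclockwise from above (towards the store's -y side); range -1.10 to 1.10. It turns easily (about 1 N at the knob) once the pin is out.
- plunger (a joint): Lift of the spring plunger, m: 0 = pin fully down in a hole, 0.018 = fully up. The pin rides on the plate at 0.0135 and swings freely above 0.015. The spring pulls it down with 7.5 N at 0 and 12 N at full lift; it snaps in by itself when let go within about 2 mm of a hole. It cannot be turned out of a hole without lifting.
- plunger_knob (a point): Middle of the black grip of the plunger knob, on the end of the index arm 120 mm from the store axis, 71 mm above the desk when the pin is home. The grip is a vertical cylinder 26 mm across and 26 mm high with a red head 36 mm across and 8 mm thick on top of it (top face 21 mm above this point); below is a 28 mm housing on the 24 mm wide arm, whose top is 16 mm below this point.
- plunger_pin (a point): Foot of the plunger pin, on the knob's axis; 12.5 mm above the desk when home.
- red_marker: Red button 16 mm across, 4 mm high, fixed on the fan 147 mm from the store axis, radially outside the wanted hole (27 mm from that hole's centre). Origin: its underside centre. It may be at +-30 or +-60 deg; the other three such holes have white buttons.
- lid (a joint): Opening angle of the blue lid, rad: 0 = rim hard shut, about 0.015 = held by the latch, about 0.11 = resting unlatched on the latch's ramp, 0.05 = meets the gasket, 1.45 to 1.65 at the start (about upright). Stiff hinge: it stays put when well open, sinks slowly by itself from below about 1.0 (up to 3 s) and does not latch by itself. Latching takes about 12 N on the white pad, to a hard stop.
- lid_hinge (a point): Middle of the lid's hinge axis, 66 mm from the store axis on the +x side, 98 mm above the desk; the axis runs along the store's y.
- lid_edge (a point): Middle of the lid's free edge, on its outer (upper when shut) face, 133 mm from the hinge axis. The lid is a round disc 116 mm across, 8 mm thick, with a 26 mm wide tongue here that hangs 28 mm to the inner side.
- lid_pad (a point): Centre of the top of the white round press pad (32 mm across) on the lid's outer face, 102 mm from the hinge axis: press here, straight down about 12 mm, when the lid has sunk.
- brush_center (a point): Centre of the chip brush (wooden handle, 150 x 15 x 16 mm, long axis its own y, about 22 g), half-way up and half-way along. It starts lying across the pot's rim, this point 107 mm above the desk. Handle: from 45 mm on its -y side to 75 mm on its +y side, 11 mm wide; bristles beyond at -y.
- tool_mat: Tool mat fixed on the desk, dark rim and grey face, 170 mm (its x) by 100 mm (its y), 4 mm thick. Origin: underside centre. It lies on the left or the right of the store.
- oil_bottle_center (a point): Bystander: yellow oil bottle with red spout, 41 mm across, 118 mm tall, standing; its centre.
- water_bottle_center (a point): Bystander: clear water bottle with a yellow-green cap, 60 mm across, 214 mm tall, standing; its centre.
- parts_case_center (a point): Bystander: blue parts case with clear lid, 99 x 135 x 38 mm; its centre.
Mind the look-alikes: they are no part of the job. Of the things that look like the part that bears brush_center, the larger one is meant.

How it is judged:
On the way, in this order (a step that is already met when the one before it is completed fails the run):
1. the chip brush lies on the tool mat, let go (x of brush_center in the frame of tool_mat between -0.075 and 0.075 m and y of brush_center in the frame of tool_mat between -0.045 and 0.045 m and height (world z) of brush_center below 0.025 m and contact force between the fingers and chip_brush below 0.1 N), for 0.2 s.
2. the plunger is pulled clear of its hole (value of joint plunger above 0.012 m), for 0.05 s.
3. the pin has snapped fully home in the hole beside the red marker (value of joint plunger below 0.003 m and horizontal distance between plunger_pin and red_marker below 0.036 m), for 0.2 s.
4. the lid is pressed down and held by the latch (value of joint lid below 0.026 rad), for 0.2 s.
At the end, for the whole second after the job is handed in: Brush at rest on the mat (its centre over the mat, at most 25 mm high); plunger pin home (within 3 mm) in the hole beside the red marker; lid held shut by the latch (below 0.026 rad); oil bottle, water bottle and parts case within 20 mm of where they stood; nothing touched (all of step 3 and x of brush_center in the frame of tool_mat between -0.075 and 0.075 m and y of brush_center in the frame of tool_mat between -0.045 and 0.045 m and height (world z) of brush_center below 0.025 m and value of joint lid below 0.026 rad and contact force between the fingers and store below 0.1 N and linear speed of chip_brush below 0.02 m/s and velocity of joint lid below 0.05 rad/s).
It fails at once if oil bottle shifted or tipped (20 mm or more at its centre) (distance of oil_bottle_center from where it was at the start of the episode above 0.02 m).
It fails at once if water bottle shifted or tipped (20 mm or more at its centre) (distance of water_bottle_center from where it was at the start of the episode above 0.02 m).
It fails at once if parts case shifted or tipped (20 mm or more at its centre) (distance of parts_case_center from where it was at the start of the episode above 0.02 m).
It also fails if it takes over 67 s, if anything falls off the work surface, if the arm or the gripper's body presses on something with over 40 N, if the wrist force passes 120 N, or if a joint passes its speed limit or range.

ROBOT

A 7-joint arm with a two-finger parallel gripper is mounted at the origin on a cart in front of the work surface, level with it; the furniture and walls round the work are solid. World frame = base frame: x ahead of the robot, y to its left, z up, the work surface at z = 0. Lengths are in m, angles in rad, forces in N, time in s.
With the tool pointing down it reaches from about 0.4 to 0.85 m from the base axis. Payload 10.4 kg.
Tool frame: the origin (TCP) lies midway between the tips of the shut fingers; the grasp point (between the pads) lies 19 mm behind it; z points along the fingers, y is the line along which they close (so a half turn about z gives the same grasp; the last joint's range is limited). The gripper opens to 87 mm and grips with 3 to 60 N. Pads are 19 mm wide; open, the fingers measure 117 mm over their backs; the gripper's body (75 mm by 190 mm) begins 51 mm behind the grasp point.
Start: joints at [1.108, 0.332, -0.065, 1.46, 0.022, 1.35, -0.088], TCP at [0.266, -0.566, 0.197] pointing down, gripper open.
Joint ranges: [-2.6, 2.6], [-0.5, 2.12], [-1.47, 1.34], [0.16, 2.42], [-1.27, 4.41], [0.06, 2.06], [-2.6, 2.6]. Speed limits (rad/s): [2.22, 2.22, 2.79, 2.79, 3.14, 3.14, 3.14].

INTERFACE

Orientations are given as a unit quaternion [x, y, z, w].
In Python, from bench import r gives the robot as it stands.
- The arm moves only by the tool arm_command, never from a script. Its argument "moves" is one flat list of numbers, 4 for each row, row after row: the shift along the tool's x, y, z in cm, then the turn about the tool's z in degrees. A call has 1 to 12 rows; each row shifts and turns the commanded pose from where the row before left it, along the tool's axes as they then stand; what a row does not reach is not made up. A row lasts 1/12 s, in which the tool goes at most 41.7 mm and 7.16 degrees, less where a joint would pass 70% of its speed; a pose out of reach is approached as far as the arm can. A call with a gripper value outside its range is refused whole. "fingers" is the opening in per cent of the stroke, from 0 (shut) to 100 (fully open), set as the call begins (left out, the last holds). The fingers move at their own pace and stop on an object; "squeeze" is the grip in N (left out, the last holds). Time passes only in rows, so rows that do not move let the fingers close. It gives the time, the measured TCP pose, the force, the opening and the grip force at its end, in the units of the state.
- r.read_state(): the state, without advancing time (a new reading comes with each control period).
- r.camera(name): name is "side" or "top" or "wrist"; returns the picture (480x640x3 uint8, red, green, blue); there is no depth.
- r.camera_info(name): a dict with "fx", "fy", "cx", "cy" (pixels), "origin" and "attitude" of the camera in the world. Camera axes: x right, y up, looking along -z (the intrinsics and any distortion apply to the point x, -y, -z); pixel columns grow to the right and rows downward; lengths in m; the calibration is good to about 2 mm. A picture is of the moment at which its call begins: read the wrist's pose just before it. camera_info takes no time and is no camera call; for the wrist camera it gives the pose at the moment of the call.
- r.close_job(): hands the job in; it is judged then, once.
The state is a dict: "time": time; "joint_positions": joint angles; "joint_vel": joint speeds; "joint_torque": joint torques, N m; "ee_pos": TCP position; "eef_rot": TCP orientation; "ft_force": force on the tool from outside, world axes, zero at the start; "torque": the same for the moment, N m; "width": finger opening in m; "grip_force": force on a finger pad.
Only numpy, scipy, OpenCV 4.12 (cv2) and the standard library are available. Lean on these libraries where they do the work, as an engineer would, in place of code of your own. Each camera call takes 0.05 s, during which the arm holds its last target. There are 200 camera calls.

## Working session

There is one attempt and no reset: what is moved stays moved. The work goes in short steps, Python scripts to look and compute and a tool call to move; the robot and the scene stay as the last step left them, time stands still between calls to the robot, and variables do not carry over. Pictures are saved under pics/ and viewed, at most 10 in all, crops included, and the job is handed in when it is done.

Besides the shell and the picture viewer there is one more tool, called after ">>>" as name(argument=value, ...) on one line, values as JSON. arm_command: Moves the arm, as the interface text tells. Its arguments: {"type":"object","properties":{"moves":{"type":"array"},"fingers":{"type":"number"},"squeeze":{"type":"number"}},"required":["moves"]}

```bash
mkdir -p pics; ls; cat > h.py <<'E'
import numpy as np, cv2
from scipy.spatial.transform import Rotation as R
from bench import r
def snap(n,f):
    im=r.camera(n); cv2.imwrite('pics/'+f,cv2.cvtColor(im,cv2.COLOR_RGB2BGR)); return im
def Rot(ci):
    a=np.array(ci['attitude'],float)
    return a if a.shape==(3,3) else R.from_quat(a).as_matrix()
def ray(ci,u,v):
    d=Rot(ci)@np.array([(u-ci['cx'])/ci['fx'],-(v-ci['cy'])/ci['fy'],-1]); return np.array(ci['origin']),d
def onz(ci,u,v,z):
    o,d=ray(ci,u,v); return o+d*(z-o[2])/d[2]
def proj(ci,p):
    q=Rot(ci).T@(np.array(p)-ci['origin']); return ci['cx']+ci['fx']*q[0]/-q[2], ci['cy']-ci['fy']*q[1]/-q[2]
E
python3 - <<'E'
from h import *
for n in('top','side'): snap(n,n+'0.png'); print(r.camera_info(n))
s=r.read_state(); print(s['ee_pos'],s['eef_rot'],s['time'],s['width'])
E
```

```text
pics
{'fx': 547.5632856863162, 'fy': 547.5632856863162, 'cx': 319.5295838101111, 'cy': 248.40975166129513, 'origin': array([0.43262488, 0.01062491, 1.20116103]), 'attitude': array([ 0.04776905, -0.03429942, -0.70305207,  0.70870266])}
{'fx': 480.7187449778244, 'fy': 480.7187449778244, 'cx': 320.03251457642125, 'cy': 240.0201602421215, 'origin': array([ 0.50241145, -0.94613955,  0.82978174]), 'attitude': array([ 0.44635697, -0.0156644 , -0.04593245,  0.89353808])}
[ 0.26592406 -0.5652017   0.1967447 ] [ 9.75916377e-01  2.18144072e-01 -1.72516209e-04 -6.00012121e-04] 0.1 0.08709837214516482
```

View pics/top0.png

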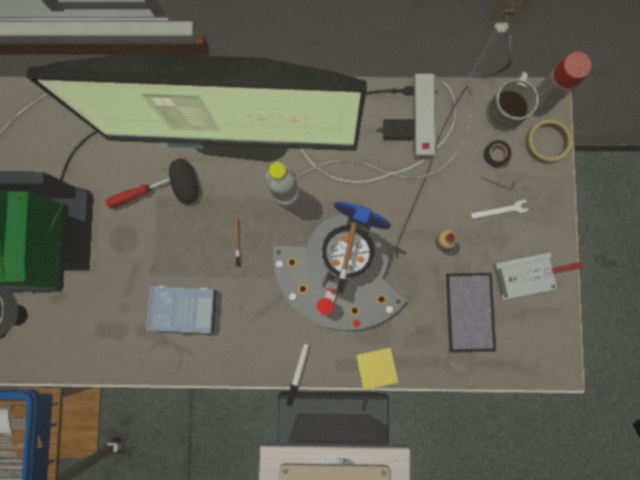

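View pics/side0.png

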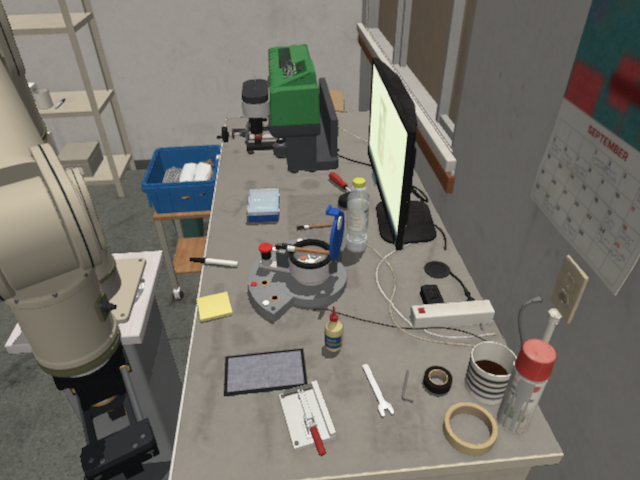

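The top view shows the large brush across the pot from (352,225) to (338,290); its look-alikes are the small brush at (238,240) and the pen at (299,370). The red knob is at (325,306), the red marker at (356,323) with white buttons at (279,264), (292,297) and (389,309), and the mat at (471,312). Bottles are at (284,185) and (447,240), the case at (181,310).

```bash
python3 - <<'E'
from h import *
im=cv2.imread('pics/top0.png'); ci=r.camera_info('top')
c=cv2.resize(im[190:340,265:415],(600,600),interpolation=cv2.INTER_CUBIC); cv2.imwrite('pics/crop.png',c)
hsv=cv2.cvtColor(im,cv2.COLOR_BGR2HSV)
red=((hsv[...,0]<6)|(hsv[...,0]>174))&(hsv[...,1]>150)&(hsv[...,2]>90)
n,l,st,ce=cv2.connectedComponentsWithStats(red.astype('uint8'))
for i in range(1,n):
    if st[i,4]>15 and 200<ce[i][0]<480 and ce[i][1]>200: print(ce[i],st[i,4],onz(ci,*ce[i],.092)[:2],onz(ci,*ce[i],.0295)[:2])
for p in [(279,264),(292,297),(389,309)]: print('white',onz(ci,*p,.0295)[:2])
print('pot',onz(ci,349,250,.1)[:2])
for p in [(447,274),(492,273),(494,350),(450,351)]: print('mat',onz(ci,*p,.004)[:2])
print('case',onz(ci,181,310,.038)[:2],'oil',onz(ci,450,236,.118)[:2],'cap',onz(ci,278,170,.21)[:2])
E
```

```text
[449.16666667 236.70833333] 24 [ 0.58775184 -0.23135748] [ 0.59649308 -0.24499292]
[325.22051282 306.04615385] 195 [0.44512467 0.01985276] [0.44582902 0.02037273]
[356.         322.70833333] 24 [ 0.4124393  -0.04213295] [ 0.41130187 -0.0451058 ]
white [0.53487358 0.12047272]
white [0.46440396 0.09143128]
white [ 0.4407956  -0.11502318]
pot [ 0.55818491 -0.02741222]
mat [ 0.51795767 -0.24435481]
mat [ 0.52089863 -0.34196598]
mat [ 0.35567195 -0.34172718]
mat [ 0.35258753 -0.24781974]
case [0.43467743 0.32614099] oil [ 0.58554795 -0.22736096] cap [0.6941943  0.10850526]
```

View pics/crop.png

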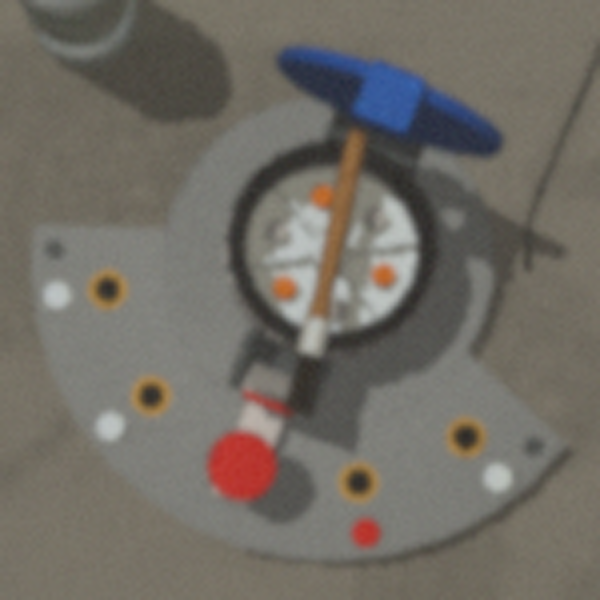

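The crop confirms the choice: the large brush has its handle end at about (354.5,222.5) near the lid and its bristle tip at about (340,293) beside the knob. The red marker sits at the +30° hole. Next I work out the brush axis and the clearances.

```bash
cat >> h.py <<'E'
def go(x,y,z,yaw=None):
    s=r.read_state(); p=s['ee_pos']; M=R.from_quat(s['eef_rot']).as_matrix()
    y0=np.degrees(np.arctan2(M[1,0],M[0,0])); d=np.array([x,y,z])-p
    print('t',round(s['time'],2),'p',p.round(4),'yaw',y0.round(1),'tilt',M[2,2].round(4),'w',round(s['width'],4))
    if yaw is None: yaw=y0
    t=np.radians(yaw); X=np.array([np.cos(t),np.sin(t),0]);Y=np.array([np.sin(t),-np.cos(t),0])
    print('turn',round(-(yaw-y0),1),'shift cm after turn',(100*np.array([X@d,Y@d,-d[2]])).round(2))
E
python3 - <<'E'
from h import *
ct=r.camera_info('top'); cs=r.camera_info('side')
f=lambda a,b:(265+a/4,190+b/4)
a=onz(ct,*f(358,130),.107);b=onz(ct,*f(300,412),.107)
print('brush',a,b,np.linalg.norm(a-b),(a+b)/2,np.degrees(np.arctan2(*(a-b)[1::-1])))
B=[onz(ct,*f(*p),.0295)[:2] for p in[(57,295),(110,426),(498,478),(366,533)]]
from scipy.optimize import least_squares
s=least_squares(lambda c:[np.linalg.norm(q-c)-.147 for q in B],[.556,-.027]);print('axis',s.x,s.fun)
print([np.degrees(np.arctan2(*(q-s.x)[::-1]))%360 for q in B])
def tri(p,q):
    o,d=ray(ct,*p);o2,d2=ray(cs,*q);A=np.c_[d,-d2];t=np.linalg.lstsq(A,o2-o,rcond=None)[0];return (o+d*t[0]+o2+d2*t[1])/2, np.linalg.norm(o+d*t[0]-o2-d2*t[1])
print('monitor low right',tri((359,148),(402,245)),'top',tri((367,80),(414,97)))
print('tongue top',tri(f(390,95),(335,209)))
print('cap',tri((278,170),(359,183)))
go(.53,-.03,.2,-13)
E
```

```text
brush [ 0.61339771 -0.03811657  0.107     ] [ 0.47106063 -0.00950485  0.107     ] 0.14518427502899825 [ 0.54222917 -0.02381071  0.107     ] -11.365777769618584
axis [ 0.5557078  -0.02566848] [ 1.92032212e-05 -1.37370471e-06  3.61058762e-05 -3.05811613e-05]
[np.float64(97.93296045025184), np.float64(127.86645948887863), np.float64(217.9421562231067), np.float64(188.01678174822388)]
monitor low right (array([ 0.77231131, -0.04705433,  0.11739994]), np.float64(0.013751896049227197)) top (array([ 0.76185277, -0.03986942,  0.47887076]), np.float64(0.020934328062154145))
tongue top (array([ 0.61181556, -0.04675106,  0.23459477]), np.float64(0.007030524823576463))
cap (array([0.69557384, 0.1088157 , 0.20683715]), np.float64(0.0010540651769448289))
t 0.1 p [ 0.2659 -0.5652  0.1967] yaw 25.2 tilt -1.0 w 0.0871
turn 38.2 shift cm after turn [ 13.69 -58.09  -0.33]
```

>>> arm_command(moves=[0,0,0,6.1,0,0,0,6.1,0,0,0,6.1,0,0,0,6.1,0,0,0,6.1,0,0,0,6.1,1,-3.9,0,0,1,-3.9,0,0,1,-3.9,0,0,1,-3.9,0,0,1,-3.9,0,0,1,-3.9,0,0], fingers=70)

```text
time: 1.1
ee_pos: [0.3714, -0.346, 0.1972]
eef_rot: [0.995, -0.099, -0.0, 0.0]
ft_force: [1.3, -0.7, -0.4]
width: 0.0607
grip_force: 0.0
```

>>> arm_command(moves=[1,-3.9,0,0,1,-3.9,0,0,1,-3.9,0,0,1,-3.9,0,0,1,-3.9,0,0,1,-3.9,0,0,1,-3.9,0,0,1,-3.9,0,0,1,-3.9,0,0,0,0,0,0])

```text
time: 1.93
ee_pos: [0.5305, -0.0128, 0.1973]
eef_rot: [0.996, -0.094, 0.0, -0.002]
ft_force: [-1.3, 1.1, -0.8]
width: 0.0608
grip_force: 0.0
```

```bash
python3 - <<'E'
from h import *
go(.532,-.0215,.1025,-11.4)
im=snap('wrist','w1.png')
E
```

```text
t 1.93 p [ 0.5305 -0.0128  0.1973] yaw -10.8 tilt -1.0 w 0.0608
turn 0.6 shift cm after turn [0.32 0.82 9.48]
```

View pics/w1.png

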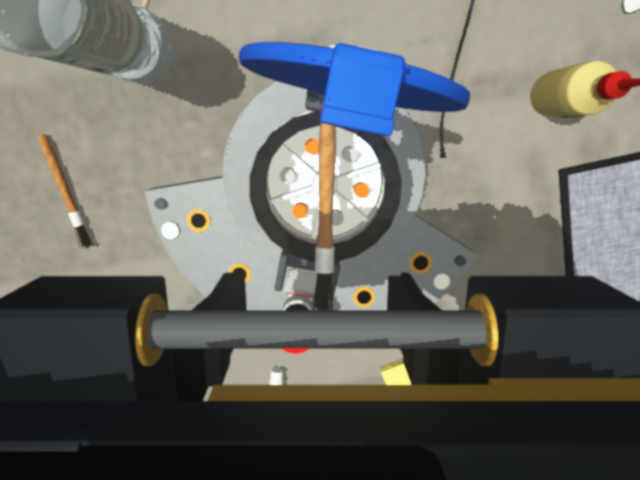

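The wrist view shows the brush handle running from (326,125) to (325,250), square to the fingers and a little right of the tool's centre. The lid's tongue is at (365,90), the oil bottle at (585,88) and the mat on the right.

```bash
python3 - <<'E'
from h import *
ci=r.camera_info('wrist'); print(ci['origin'],ci['fx'])
for p in[(327,130),(325.5,200),(324.5,248),(323,308)]: print(onz(ci,*p,.107))
print('tongue tip',onz(ci,358,126,.21),onz(ci,366,48,.23))
print('axis',onz(ci,325,187,.1))
go(.53,-.0222,.1025,-11)
E
```

```text
[ 0.59820243 -0.0310859   0.38550598] 405.53715604945853
[ 0.59521912 -0.03703161  0.107     ]
[ 0.54916806 -0.02738062  0.107     ]
[ 0.51510783 -0.02026347  0.107     ]
[ 0.46938221 -0.01051814  0.107     ]
tongue tip [ 0.59545047 -0.04783962  0.21      ] [ 0.62146374 -0.05306368  0.23      ]
axis [ 0.55712667 -0.02865211  0.1       ]
t 1.98 p [ 0.5294 -0.0168  0.1971] yaw -11.0 tilt -1.0 w 0.0611
turn 0.0 shift cm after turn [0.16 0.52 9.46]
```

>>> arm_command(moves=[0,0.6,2,0,0,0,3,0,0,0,3,0,0,0,1.4,0,0,0,0,0,0,0,0,0])

```text
time: 2.48
ee_pos: [0.527, -0.0284, 0.1032]
eef_rot: [0.995, -0.1, -0.001, 0.0]
ft_force: [0.1, 0.2, -0.5]
width: 0.0611
grip_force: 0.0
```

>>> arm_command(moves=[0,0,0,0,0,0,0,0,0,0,0,0,0,0,0,0,0,0,0,0,0,0,0,0,0,0,0,0], fingers=0, squeeze=12)

```text
time: 3.07
ee_pos: [0.5277, -0.0276, 0.1036]
eef_rot: [0.995, -0.099, 0.0, 0.0]
ft_force: [0.8, -0.4, -1.0]
width: 0.0224
grip_force: 0.0
```

>>> arm_command(moves=[0,-0.3,0.1,0,0,0,0,0,0,0,0,0,0,0,0,0,0,0,0,0,0,0,0,0])

```text
time: 3.57
ee_pos: [0.5282, -0.0247, 0.1024]
eef_rot: [0.995, -0.099, 0.0, 0.0]
ft_force: [0.8, 0.6, -1.0]
width: 0.0007
grip_force: 0.0
```

>>> arm_command(moves=[0,0,-1,0,0,0,-2,0,0,0,-3,0,0,0,-1,0,0,0,0,0])

```text
time: 3.98
ee_pos: [0.5301, -0.0246, 0.1762]
eef_rot: [0.995, -0.099, 0.003, 0.0]
ft_force: [-0.2, 0.2, 0.2]
width: 0.0003
grip_force: 0.0
```

```bash
python3 - <<'E'
from h import *
go(.43,-.294,.19,-5)
im=snap('wrist','w2.png')
E
```

```text
t 3.98 p [ 0.5301 -0.0246  0.1762] yaw -11.4 tilt -1.0 w 0.0003
turn -6.4 shift cm after turn [-7.62 27.71 -1.38]
```

View pics/w2.png

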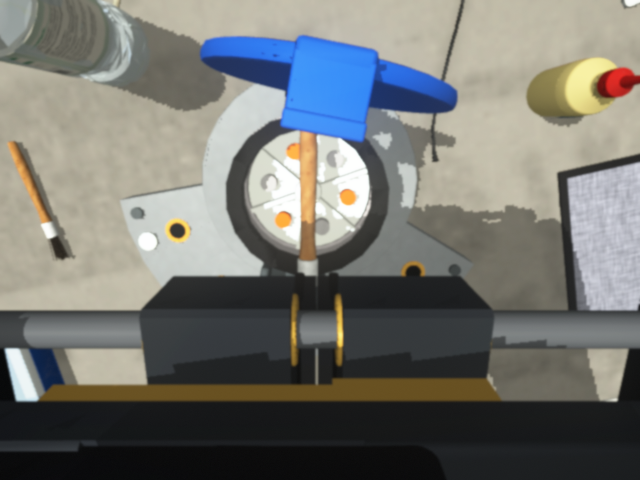

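The fingers shut above or past the handle: the brush still lies across the pot, its handle at column 308, rows 130 to 262. I'll regrasp deeper, inside the rim, with the fingers only partly open.

```bash
python3 - <<'E'
from h import *
ci=r.camera_info('wrist')
for p in[(309,140),(307.5,200),(306.5,260)]: print(onz(ci,*p,.107))
print('axis',onz(ci,308,190,.1))
go(.539,-.0255,.09,-11.4)
E
```

```text
[ 0.59158161 -0.03307935  0.107     ]
[ 0.55529027 -0.02462517  0.107     ]
[ 0.51605887 -0.01582625  0.107     ]
axis [ 0.56052304 -0.02588463  0.1       ]
t 4.03 p [ 0.5291 -0.0247  0.1741] yaw -11.4 tilt -1.0 w 0.0
turn -0.0 shift cm after turn [ 0.98 -0.12  8.41]
```

>>> arm_command(moves=[1,-0.2,0,0,0,0,0,0,0,0,0,0,0,0,2,0,0,0,2,0,0,0,0,0], fingers=31)

```text
time: 4.53
ee_pos: [0.5355, -0.0248, 0.1284]
eef_rot: [0.995, -0.099, -0.003, 0.0]
ft_force: [-1.0, -0.6, -0.4]
width: 0.0253
grip_force: 0.0
```

>>> arm_command(moves=[0,0,1.5,0,0,0,1.5,0,0,0,1.4,0,0,0,0,0,0,0,0,0])

```text
time: 4.95
ee_pos: [0.5379, -0.0247, 0.0887]
eef_rot: [0.995, -0.099, -0.001, -0.0]
ft_force: [0.1, -0.1, 0.4]
width: 0.0269
grip_force: 0.0
```

>>> arm_command(moves=[0,0,0,0,0,0,0,0,0,0,0,0,0,0,0,0,0,0,0,0,0,0,0,0], fingers=0, squeeze=15)

```text
time: 5.45
ee_pos: [0.5385, -0.0247, 0.0886]
eef_rot: [0.995, -0.099, 0.0, 0.0]
ft_force: [0.4, 0.5, -0.7]
width: 0.002
grip_force: 0.0
```

```bash
python3 - <<'E'
from h import *
a=r.camera('side'); b=r.camera('wrist')
a=cv2.resize(a[150:330,220:420],(600,540),interpolation=cv2.INTER_CUBIC)
c=cv2.resize(b[:,160:480],(200,300))
im=np.zeros((600,800,3),'uint8'); im[:540,:600]=a; im[:300,600:]=c
cv2.imwrite('pics/s2.png',im[...,::-1]); go(.539,-.0255,.09,-11.4)
E
```

```text
t 5.55 p [ 0.5384 -0.0247  0.0885] yaw -11.4 tilt -1.0 w 0.0006
turn -0.0 shift cm after turn [ 0.07  0.07 -0.15]
```

View pics/s2.png

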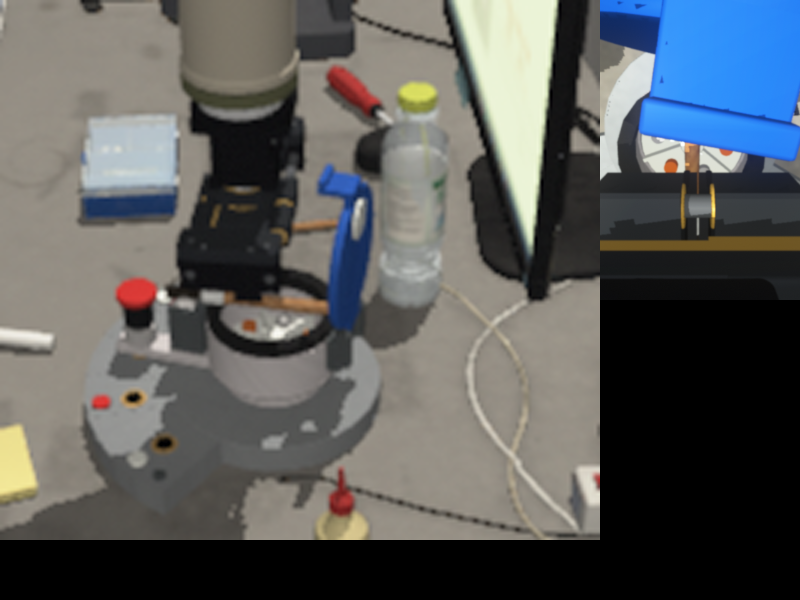

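The side view shows the brush handle still level on the rim, from (205,295) to (330,305) in the crop, with no fingertips visible below it. I project the TCP into this view to see where the tips are.

```bash
python3 - <<'E'
from h import *
cs=r.camera_info('side')
g=lambda p:(np.array(proj(cs,p))-[220,150])*3
p=r.read_state()['ee_pos']
for n,q in dict(tcp=p,grasp=p+[0,0,.019],body=p+[0,0,.07],brA=[.595,-.037,.107],brB=[.515,-.02,.107],axis=[.556,-.026,.1],knob=[.445,.02,.092]).items(): print(n,g(q).round())
ci=r.camera_info('wrist'); print([np.round(proj(ci,q)) for q in (p,p+[0,0,.019])])
o,d=ray(cs,220+268/3,150+303/3); print(o+d*((.107-o[2])/d[2]), o+d*((.09-o[2])/d[2]))
E
```

```text
tcp [248. 318.]
grasp [247. 300.]
body [244. 249.]
brA [318. 305.]
brB [218. 299.]
axis [269. 307.]
knob [133. 290.]
[array([315., 274.]), array([315., 289.])]
[ 0.55529545 -0.02984526  0.107     ] [ 0.55653929 -0.0082938   0.09      ]
```

```bash
python3 - <<'E'
from h import *
a=r.camera('side'); b=r.camera('wrist')
a=cv2.resize(a[200:275,250:350],(800,600),interpolation=cv2.INTER_CUBIC)[:,:500]
c=cv2.resize(b[190:400,250:380],(300,485),interpolation=cv2.INTER_CUBIC)
im=np.zeros((600,800,3),'uint8'); im[:,:500]=a; im[:485,500:]=c
im=np.clip(255*(im/255.)**.5,0,255).astype('uint8')
cv2.imwrite('pics/s3.png',im[...,::-1])
cs=r.camera_info('side'); p=r.read_state()['ee_pos']
for q in (p,p+[0,0,.019],p+[0,-.095,.07]): print((np.array(proj(cs,q))-[250,200])*8)
E
```

```text
[420.12141829 448.89212281]
[417.94165034 400.25605147]
[434.31191793 466.04921967]
```

View pics/s3.png

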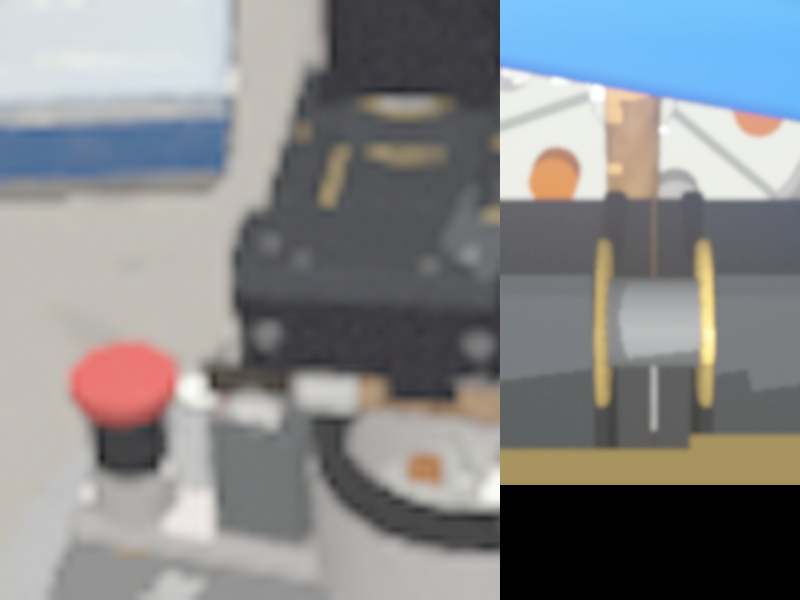

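A closer look: a finger covers the brush near (420,385) and ends at about row 398, which puts the real tip some 25–30 mm higher than the reported TCP. I'll go down another 1.5 cm, watching the force.

>>> arm_command(moves=[0,0,-0.5,0,0,0,0,0,0,0,0,0,0,0,0,0,0,0,0.5,0,0,0,0.5,0,0,0,0.5,0,0,0,0.5,0,0,0,0,0], fingers=31)

```text
time: 6.4
ee_pos: [0.5376, -0.0247, 0.072]
eef_rot: [0.995, -0.099, -0.001, 0.0]
ft_force: [0.1, -0.2, -0.1]
width: 0.0271
grip_force: 0.0
```

>>> arm_command(moves=[0,0,0,0,0,0,0,0,0,0,0,0,0,0,0,0,0,0,0,0,0,0,0,0], fingers=0)

```text
time: 6.9
ee_pos: [0.5387, -0.0242, 0.0737]
eef_rot: [0.995, -0.099, 0.0, -0.0]
ft_force: [0.9, 1.2, 0.4]
width: 0.0114
grip_force: 14.8
```

Gripped: width 11.4 mm, force 15 N. Now lift and carry.

>>> arm_command(moves=[0,0,-2,0,0,0,-3,0,0,0,-2,0,0,0,0,-5.7,0,0,0,-5.7,-1.5,3.9,0,0,-1.5,3.9,0,0,-1.5,3.9,0,0,-1.5,3.9,0,0,-1.5,3.9,0,0,-1.5,3.9,0,0,-1.35,3.6,0,0])

```text
time: 7.9
ee_pos: [0.4335, -0.2966, 0.1437]
eef_rot: [1.0, -0.001, -0.0, 0.0]
ft_force: [1.2, 0.2, -0.5]
width: 0.0114
grip_force: 14.9
```

```bash
python3 - <<'E'
from h import *
go(.435,-.294,-.017,0); s=r.read_state(); print(s['width'],s['grip_force'])
E
```

```text
t 7.9 p [ 0.4335 -0.2966  0.1437] yaw -0.1 tilt -1.0 w 0.0114
turn -0.1 shift cm after turn [ 0.15 -0.26 16.07]
0.01136819327768712 14.93477538228035
```

>>> arm_command(moves=[0,-0.2,3,0,0,0,4,0,0,0,4,0,0,0,3,0,0,0,1,0,0,0,0.5,0,0,0,0.3,0,0,0,0.2,0,0,0,0.2,0,0,0,0,0])

```text
time: 8.73
ee_pos: [0.4363, -0.2926, -0.0172]
eef_rot: [1.0, -0.0, 0.001, 0.001]
ft_force: [0.2, 0.1, 0.8]
width: 0.0112
grip_force: 15.0
```

>>> arm_command(moves=[0,0,0.2,0,0,0,0.1,0,0,0,0,0,0,0,0,0])

```text
time: 9.07
ee_pos: [0.4359, -0.2925, -0.0206]
eef_rot: [1.0, -0.0, 0.001, 0.001]
ft_force: [0.3, 0.7, 6.8]
width: 0.0114
grip_force: 17.6
```

>>> arm_command(moves=[0,0,0,0,0,0,0,0,0,0,0,0,0,0,0,0,0,0,-1,0,0,0,-2,0,0,0,-4,0,0,0,-4,0,0,0,-4,0,0,0,0,0], fingers=45)

```text
time: 9.9
ee_pos: [0.4387, -0.2937, 0.1371]
eef_rot: [1.0, 0.0, 0.005, 0.003]
ft_force: [0.5, -0.9, 0.3]
width: 0.0391
grip_force: 0.0
```

```bash
python3 - <<'E'
from h import *
im=snap('wrist','w4.png'); t=snap('top','t4.png')
b=cv2.cvtColor(im,cv2.COLOR_RGB2HSV)
for n,i in(('wrist',im),('top',t)):
    ci=r.camera_info(n); h=cv2.cvtColor(i,cv2.COLOR_RGB2HSV)
    m=((h[...,0]>5)&(h[...,0]<18)&(h[...,1]>110)&(h[...,2]>60)).astype('uint8')
    k,l,st,ce=cv2.connectedComponentsWithStats(m)
    for j in range(1,k):
        if st[j,4]>25:
            q=onz(ci,*ce[j],.012)
            if abs(q[1]+.29)<.1 and q[0]<.6: print(n,st[j],ce[j],q)
th=np.radians(180-22.05+0); front=np.array([np.cos(th),np.sin(th)])
k=np.array([.5557,-.0257])+.12*front; print('knob',k)
go(k[0],k[1],.14,-22)
E
```

```text
wrist [ 307  123   14  129 1542] [313.73476005 185.53501946] [ 0.46381285 -0.29091362  0.012     ]
top [446 232  10  10  32] [450.1875  236.59375] [ 0.59920753 -0.25103405  0.012     ]
top [469 276   6  17  53] [470.94339623 285.03773585] [ 0.49392412 -0.29370111  0.012     ]
knob [0.44447721 0.01934987]
t 10.0 p [ 0.436  -0.2923  0.1307] yaw 0.0 tilt -1.0 w 0.0393
turn 22.0 shift cm after turn [-10.89 -29.22  -0.93]
```

The brush lies on the mat at about y −0.292. Contact came at the expected height. Now to the knob.

>>> arm_command(moves=[0,0,0,5.5,0,0,0,5.5,0,0,0,5.5,0,0,0,5.5,-1.36,-3.65,0,0,-1.36,-3.65,0,0,-1.36,-3.65,0,0,-1.36,-3.65,0,0,-1.36,-3.65,0,0,-1.36,-3.65,0,0,-1.36,-3.65,0,0,-1.36,-3.65,0,0], fingers=72)

```text
time: 11.0
ee_pos: [0.4421, 0.0213, 0.1274]
eef_rot: [0.982, -0.191, -0.001, 0.0]
ft_force: [-0.1, -0.8, -0.5]
width: 0.0627
grip_force: 0.0
```

>>> arm_command(moves=[0,0,0,0,0,0,0,0])

```text
time: 11.17
ee_pos: [0.4425, 0.0216, 0.1275]
eef_rot: [0.982, -0.189, -0.001, 0.0]
ft_force: [0.0, -1.0, 0.2]
width: 0.0628
grip_force: 0.0
```

```bash
python3 - <<'E'
from h import *
go(.4445,.0195,.031,-22)
E
```

```text
t 11.17 p [0.4425 0.0216 0.1275] yaw -21.7 tilt -1.0 w 0.0628
turn 0.3 shift cm after turn [0.26 0.12 9.65]
```

>>> arm_command(moves=[0.2,0.1,2,0,0,0,3,0,0,0,2,0,0,0,1,0,0,0,0.7,0,0,0,0.5,0,0,0,0.4,0,0,0,0,0])

```text
time: 11.83
ee_pos: [0.4452, 0.0176, 0.0324]
eef_rot: [0.982, -0.191, 0.0, 0.0]
ft_force: [0.6, 0.1, 0.1]
width: 0.0623
grip_force: 0.0
```

>>> arm_command(moves=[0,0,0,0,0,0,0,0,0,0,0,0,0,0,0,0,0,0,0,0,0,0,0,0], fingers=0, squeeze=50)

```text
time: 12.33
ee_pos: [0.4457, 0.0187, 0.0328]
eef_rot: [0.982, -0.191, 0.0, -0.001]
ft_force: [1.0, 3.4, 0.1]
width: 0.0327
grip_force: 49.3
```

>>> arm_command(moves=[0,0,0,0,0,0,-0.4,0,0,0,-0.4,0,0,0,0,0])

```text
time: 12.67
ee_pos: [0.4454, 0.0184, 0.0405]
eef_rot: [0.982, -0.19, 0.0, -0.0]
ft_force: [3.5, 4.6, -8.2]
width: 0.0328
grip_force: 49.2
```

>>> arm_command(moves=[0,0,-0.3,0,0,0,-0.3,0,0,0,-0.2,0,0,0,0,0,0,0,0,0])

```text
time: 13.08
ee_pos: [0.445, 0.0177, 0.0479]
eef_rot: [0.982, -0.191, -0.0, 0.0]
ft_force: [4.8, 1.3, -10.8]
width: 0.0326
grip_force: 49.2
```

>>> arm_command(moves=[0,0,-0.15,0,0.01,0.52,0,-2.5,0.01,0.52,0,-2.5,0.01,0.52,0,-2.5,0.01,0.52,0,-2.5,0.01,0.53,0,-2.5,0.01,0.52,0,-2.5,0.01,0.53,0,-2.5,0.01,0.52,0,-2.5,0.02,0.52,0,-2.5,0.02,0.52,0,-2.5])

```text
time: 14.0
ee_pos: [0.4378, -0.0332, 0.0498]
eef_rot: [1.0, 0.027, 0.001, -0.0]
ft_force: [10.2, 3.4, -13.1]
width: 0.0331
grip_force: 49.2
```

```bash
python3 - <<'E'
from h import *
th=np.radians(188.0); k=np.array([.5557,-.0257])+.12*np.array([np.cos(th),np.sin(th)]); print(k)
go(k[0],k[1],.0495,8); p=r.read_state()['ee_pos'][:2]-[.5557,-.0257]; print(np.degrees(np.arctan2(p[1],p[0]))%360,np.hypot(*p))
E
```

```text
[ 0.43686783 -0.04240077]
t 14.0 p [ 0.4378 -0.0332  0.0498] yaw 3.1 tilt -1.0 w 0.0331
turn -4.9 shift cm after turn [-0.23  0.9   0.03]
183.63691848667682 0.11809153045934317
```

>>> arm_command(moves=[-0.15,0.45,0,-2.5,0,0.45,0,-2.4,0,0,0,0,0,0,0,0])

```text
time: 14.33
ee_pos: [0.4388, -0.0423, 0.0505]
eef_rot: [0.998, 0.069, 0.003, -0.0]
ft_force: [15.7, 0.7, -12.3]
width: 0.0329
grip_force: 49.2
```

```bash
python3 - <<'E'
from h import *
go(.4369,-.0424,.0495,8); p=r.read_state()['ee_pos'][:2]-[.5557,-.0257]; print(np.degrees(np.arctan2(p[1],p[0]))%360,np.hypot(*p))
E
```

```text
t 14.33 p [ 0.4388 -0.0423  0.0505] yaw 7.9 tilt -1.0 w 0.0329
turn -0.1 shift cm after turn [-0.19 -0.02  0.1 ]
188.08821224207284 0.11808151449971986
```

>>> arm_command(moves=[0.25,0,0,0,0,0,0.3,0,0,0,0.3,0,0,0,0.2,0,0,0,0,0])

```text
time: 14.75
ee_pos: [0.439, -0.0421, 0.0414]
eef_rot: [0.998, 0.069, 0.001, -0.0]
ft_force: [6.3, 0.8, -9.9]
width: 0.033
grip_force: 49.2
```

>>> arm_command(moves=[0.1,0,0.4,0,0,0,0.4,0,0,0,0,0])

```text
time: 15.0
ee_pos: [0.4391, -0.042, 0.0332]
eef_rot: [0.998, 0.069, -0.0, -0.0]
ft_force: [3.4, 1.0, -8.1]
width: 0.0327
grip_force: 49.2
```

>>> arm_command(moves=[0,0,0,0,0,0,0,0,0,0,0,0,0,0,0,0,0,0,0,0,0,0,0,0], fingers=72)

```text
time: 15.5
ee_pos: [0.4394, -0.0419, 0.0341]
eef_rot: [0.998, 0.069, 0.0, 0.0]
ft_force: [0.2, 0.7, 0.9]
width: 0.0604
grip_force: 0.0
```

>>> arm_command(moves=[0,0,-2,0,0,0,-3,0,0,0,-4,0,0,0,-4,0,0,0,-4,0,0,0,-4,0,0,0,-4,0,0,0,0,0])

```text
time: 16.17
ee_pos: [0.442, -0.0418, 0.2916]
eef_rot: [0.998, 0.069, 0.005, 0.002]
ft_force: [0.2, -0.1, -0.1]
width: 0.0627
grip_force: 0.0
```

```bash
python3 - <<'E'
from h import *
a=r.camera('side'); b=r.camera('wrist'); cv2.imwrite('pics/w5.png',b[...,::-1])
cs=r.camera_info('side')
for n,i in(('side',a),('wrist',b)):
    ci=r.camera_info(n); h=cv2.cvtColor(i,cv2.COLOR_RGB2HSV)
    m=(((h[...,0]<6)|(h[...,0]>174))&(h[...,1]>140)&(h[...,2]>80)).astype('uint8')
    k,l,st,ce=cv2.connectedComponentsWithStats(m)
    for j in range(1,k):
        if st[j,4]>15: print(n,st[j],ce[j].round(1),onz(ci,*ce[j],.091).round(4),onz(ci,*ce[j],.0295).round(4))
print('expected side head if home',proj(cs,[.4385,-.0425,.091]),'10mm up',proj(cs,[.4385,-.0425,.101]))
go(.617,-.05,.25,-22)
a=cv2.resize(a[130:340,200:400],(560,588),interpolation=cv2.INTER_CUBIC); cv2.imwrite('pics/s5.png',a[...,::-1])
E
```

```text
side [620  61  20  20 267] [629.7  70.4] [2.1587 1.1858 0.091 ] [2.2966 1.3633 0.0295]
side [567  66  34  48 996] [583.5  88.5] [1.8212 0.9861 0.091 ] [1.931  1.1469 0.0295]
side [611  93  15  15 113] [617.8 100.3] [1.8852 0.8384 0.091 ] [2.0003 0.987  0.0295]
side [329 173  17  15 114] [336.8 179.3] [0.6681 0.3353 0.091 ] [0.6819 0.442  0.0295]
side [256 259  14  11 120] [262.2 263.8] [ 0.4398 -0.0466  0.091 ] [0.4346 0.0283 0.0295]
side [251 282   5   4  19] [253.1 283.6] [ 0.4191 -0.1151  0.091 ] [ 0.4122 -0.0459  0.0295]
side [330 307   8  15  60] [333.2 316.1] [ 0.5893 -0.2365  0.091 ] [ 0.5965 -0.1775  0.0295]
side [419 308   5   5  18] [421.1 310.1] [ 0.7775 -0.2395  0.091 ] [ 0.8004 -0.1807  0.0295]
side [516 346  38  35 674] [532.4 367.6] [ 0.9451 -0.4092  0.091 ] [ 0.9819 -0.3645  0.0295]
side [311 427  15  29 183] [317.6 441.1] [ 0.5304 -0.5142  0.091 ] [ 0.5328 -0.4782  0.0295]
wrist [538  61  33  21 386] [551.3  71.1] [ 0.5863 -0.2315  0.091 ] [ 0.5987 -0.2635  0.0295]
wrist [256 153  25  14  70] [268.8 159.9] [0.4751 0.0072 0.091 ] [0.4697 0.0135 0.0295]
wrist [ 298  189   36   39 1035] [315.8 207.2] [ 0.4368 -0.0423  0.091 ] [ 0.4252 -0.0439  0.0295]
expected side head if home (np.float64(261.63583480955856), np.float64(262.8166800523733)) 10mm up (np.float64(261.2772149683821), np.float64(259.6041368244954))
t 16.27 p [ 0.44   -0.0418  0.2854] yaw 7.9 tilt -1.0 w 0.0627
turn 29.9 shift cm after turn [16.72 -5.87  3.54]
```

View pics/s5.png

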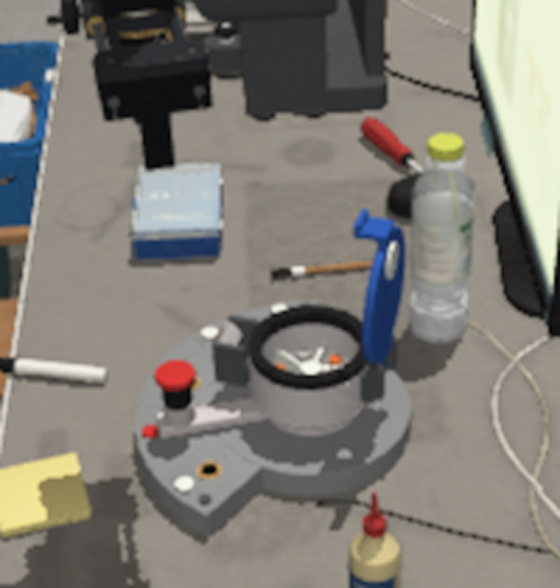

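The pin looks home: the knob sits at row 264 against 263 expected, next to the red marker at crop (150,431). The lid stands upright at (383,290) with its white pad outward, and the small-brush look-alike is at (320,270). Next, shut the fingers and go over and behind the lid.

>>> arm_command(moves=[0,0,0,5.3,0,0,0,5.3,0,0,0,5.3,3.5,-0.13,0,0,3.5,-0.13,0,0,3.5,-0.13,0,0,3.5,-0.13,0,0,3.5,-0.13,0,0,3.4,-0.13,0,0,0,0,0,0,0,0,0,0], fingers=0)

```text
time: 17.18
ee_pos: [0.6475, -0.0628, 0.28]
eef_rot: [0.998, -0.069, -0.003, -0.001]
ft_force: [-0.5, 0.4, -0.3]
width: 0.0021
grip_force: 0.0
```

```bash
python3 - <<'E'
from h import *
go(.6484,-.0632,.167,-8); print(r.read_state()['ft_force'])
b=r.camera('wrist'); a=r.camera('side')
im=np.hstack([cv2.resize(b,(400,300)),cv2.resize(a[100:280,220:460],(400,300),interpolation=cv2.INTER_CUBIC)])
cv2.imwrite('pics/w6.png',im[...,::-1])
E
```

```text
t 17.18 p [ 0.6475 -0.0628  0.28  ] yaw -8.0 tilt -1.0 w 0.0021
turn 0.0 shift cm after turn [ 0.1   0.02 11.3 ]
[-0.49604121  0.35873918 -0.26074246]
```

View pics/w6.png

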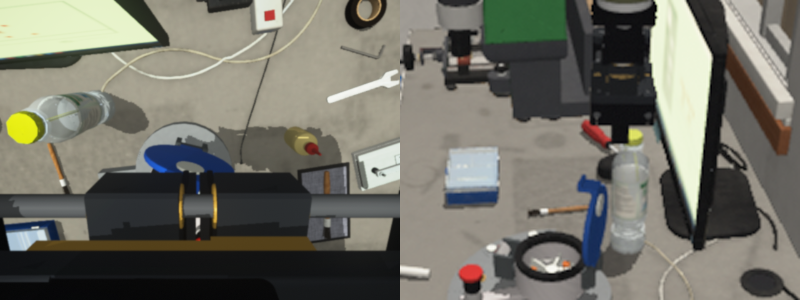

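The wrist view shows the shut fingers behind the lid's blue edge at (190,160). In the side view the tip at (628,143) is clear behind the lid, whose top is at (592,180), and clear of the monitor. Descend.

>>> arm_command(moves=[0,0,3,0,0,0,3,0,0,0,3,0,0,0,2,0,0,0,0,0])

```text
time: 17.7
ee_pos: [0.644, -0.0636, 0.1702]
eef_rot: [0.998, -0.07, -0.003, 0.001]
ft_force: [-0.1, -0.6, 0.3]
width: 0.0005
grip_force: 0.0
```

>>> arm_command(moves=[-1.2,-0.3,0,0,-1.2,-0.3,0,0,-1.2,-0.3,0,0,-1.2,-0.3,0,0,-1.2,-0.3,0,0,-1.2,-0.3,0,0,-1.2,-0.3,0,0,-1.2,-0.3,0,0])

```text
time: 18.37
ee_pos: [0.5552, -0.0259, 0.1763]
eef_rot: [0.998, -0.07, 0.002, 0.001]
ft_force: [-0.2, 0.4, -0.2]
width: 0.0006
grip_force: 0.1
```

>>> arm_command(moves=[-1.2,-0.3,0,0,-1,-0.25,0,0])

```text
time: 18.53
ee_pos: [0.534, -0.0172, 0.1761]
eef_rot: [0.998, -0.07, 0.001, 0.001]
ft_force: [-0.2, 0.1, 0.1]
width: 0.0008
grip_force: 0.0
```

```bash
python3 - <<'E'
from h import *
s=r.read_state(); print(s['ft_force'])
p=s['ee_pos'][:2]-[.5557,-.0257]; print('store x',p@[.927,-.375],'y',p@[.375,.927]); go(.523,-.012,.2,-8)
E
```

```text
[-0.19939144  0.13490799  0.0591783 ]
store x -0.023319108666628455 y -0.00023917269051375138
t 18.53 p [ 0.534  -0.0172  0.1761] yaw -8.0 tilt -1.0 w 0.0008
turn 0.0 shift cm after turn [-1.16 -0.36 -2.39]
```

>>> arm_command(moves=[0,0,-2,0,-1.2,-0.35,0,0,0,0,0,0,0,0,0,0,0,0,0,0,0,0,0,0,0,0,0,0,0,0,0,0,0,0,0,0,0,0,0,0,0,0,0,0,0,0,0,0])

```text
time: 19.53
ee_pos: [0.5233, -0.0124, 0.1939]
eef_rot: [0.998, -0.07, 0.0, -0.0]
ft_force: [-0.5, -0.7, 0.2]
width: 0.0004
grip_force: 0.0
```

>>> arm_command(moves=[0,0,0,0,0,0,0,0,0,0,0,0,0,0,0,0,0,0,0,0,0,0,0,0,0,0,0,0,0,0,0,0,0,0,0,0,0,0,0,0,0,0,0,0,0,0,0,0])

```text
time: 20.53
ee_pos: [0.5232, -0.0124, 0.194]
eef_rot: [0.998, -0.07, 0.0, 0.0]
ft_force: [-0.8, -0.6, -0.4]
width: 0.0009
grip_force: 0.0
```

>>> arm_command(moves=[0,0,0,0,0,0,0,0,0,0,0,0,0,0,0,0,0,0,0,0,0,0,0,0,0,0,0,0,0,0,0,0,0,0,0,0,0,0,0,0,0,0,0,0,0,0,0,0])

```text
time: 21.53
ee_pos: [0.5232, -0.0124, 0.194]
eef_rot: [0.998, -0.07, 0.0, 0.0]
ft_force: [0.4, 0.4, 0.3]
width: 0.0005
grip_force: 0.0
```

```bash
python3 - <<'E'
from h import *
go(.5223,-.0122,.11,-8)
b=r.camera('wrist'); a=r.camera('side'); cv2.imwrite('pics/w7r.png',b[...,::-1])
im=np.hstack([cv2.resize(b,(400,300)),cv2.resize(a[160:310,240:440],(400,300),interpolation=cv2.INTER_CUBIC)])
cv2.imwrite('pics/w7.png',im[...,::-1])
E
```

```text
t 21.53 p [ 0.5232 -0.0124  0.194 ] yaw -8.0 tilt -1.0 w 0.0005
turn 0.0 shift cm after turn [-0.09 -0.01  8.4 ]
```

View pics/w7.png

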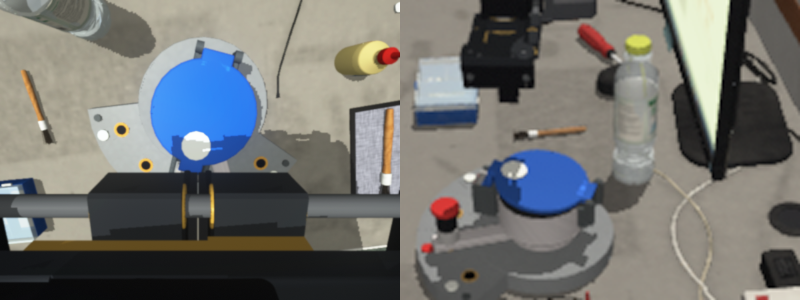

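The lid has sunk onto the ramp, with the pad at wrist (195,145), directly under the fingers. Now press in small steps.

```bash
python3 - <<'E'
from h import *
ci=r.camera_info('wrist'); print(onz(ci,313,233,.12))
E
```

```text
[ 0.52536887 -0.01089449  0.12      ]
```

>>> arm_command(moves=[0,0,3,0,0,0,3,0,0,0,2,0,0,0,0.5,0,0,0,0.5,0,0,0,0,0])

```text
time: 22.13
ee_pos: [0.5234, -0.0124, 0.1041]
eef_rot: [0.998, -0.07, 0.0, -0.0]
ft_force: [-0.7, 0.1, 0.2]
width: 0.0005
grip_force: 0.0
```

>>> arm_command(moves=[0,0,0.5,0,0,0,0.5,0,0,0,0.4,0,0,0,0,0])

```text
time: 22.47
ee_pos: [0.5236, -0.0123, 0.0901]
eef_rot: [0.998, -0.07, 0.0, 0.0]
ft_force: [1.4, -0.5, 0.4]
width: 0.0003
grip_force: 0.3
```

>>> arm_command(moves=[0,0,0.3,0,0,0,0.3,0,0,0,0,0])

```text
time: 22.72
ee_pos: [0.5235, -0.0122, 0.0842]
eef_rot: [0.998, -0.07, 0.0, -0.0]
ft_force: [-1.3, 0.2, 4.3]
width: 0.0007
grip_force: 1.7
```

Contact. Continue.

>>> arm_command(moves=[0,0,0.3,0,0,0,0.3,0,0,0,0,0])

```text
time: 22.97
ee_pos: [0.5233, -0.0121, 0.08]
eef_rot: [0.998, -0.07, 0.0, 0.0]
ft_force: [-11.1, 0.8, 23.1]
width: 0.0009
grip_force: 11.5
```

>>> arm_command(moves=[0,0,0.2,0,0,0,0.2,0,0,0,0,0])

```text
time: 23.22
ee_pos: [0.5234, -0.012, 0.0788]
eef_rot: [0.998, -0.07, 0.0, 0.001]
ft_force: [-26.6, 0.5, 56.8]
width: 0.0007
grip_force: 28.3
```

>>> arm_command(moves=[0,0,-0.5,0,0,0,-0.6,0,0,0,0,0,0,0,0,0,0,0,0,0,0,0,0,0,0,0,0,0,0,0,0,0])

```text
time: 23.88
ee_pos: [0.523, -0.0124, 0.0846]
eef_rot: [0.998, -0.07, -0.0, -0.0]
ft_force: [-0.1, 0.3, -0.6]
width: 0.0007
grip_force: 0.0
```

>>> arm_command(moves=[0,0,0.2,0,0,0,0.1,0,0,0,0,0])

```text
time: 24.13
ee_pos: [0.5233, -0.0124, 0.082]
eef_rot: [0.998, -0.07, -0.0, 0.0]
ft_force: [-1.1, -0.4, 2.2]
width: 0.0005
grip_force: 1.0
```

>>> arm_command(moves=[0,0,0.2,0,0,0,0,0])

```text
time: 24.3
ee_pos: [0.5232, -0.0124, 0.0805]
eef_rot: [0.998, -0.07, -0.0, 0.0]
ft_force: [-5.2, -0.7, 11.4]
width: 0.0002
grip_force: 5.6
```

>>> arm_command(moves=[0,0,-2,0,0,0,-3,0,0,0,-3,0,0,0,-3.3,0,0,0,0,0,0,0,0,0,0,0,0,0])

```text
time: 24.88
ee_pos: [0.5229, -0.0125, 0.1922]
eef_rot: [0.998, -0.07, -0.0, 0.0]
ft_force: [0.2, 0.2, -1.1]
width: 0.0005
grip_force: 0.0
```

```bash
python3 - <<'E'
from h import *
b=cv2.cvtColor(r.camera('wrist'),cv2.COLOR_RGB2BGR); cv2.imwrite('pics/w8r.png',b)
a=cv2.cvtColor(r.camera('side'),cv2.COLOR_RGB2BGR)[160:310,240:440]; a2=cv2.resize(a,(400,300),interpolation=cv2.INTER_CUBIC)
old=cv2.imread('pics/w7.png')[:,400:]
def blob(i,lo,hi,roi,name):
    h=cv2.cvtColor(i,cv2.COLOR_BGR2HSV); m=cv2.inRange(h,lo,hi); z=np.zeros_like(m); x0,y0,x1,y1=roi; z[y0:y1,x0:x1]=m[y0:y1,x0:x1]
    k,l,st,ce=cv2.connectedComponentsWithStats(z); j=1+st[1:,4].argmax(); print(name,st[j],ce[j].round(2))
for n,i in(('old',old),('new',a2)):
    blob(i,(100,120,60),(125,255,255),(80,140,210,240),n+' lid side'); blob(i,(0,0,150),(180,70,255),(90,155,135,190),n+' pad side')
w7=cv2.imread('pics/w7r.png')
for n,i in(('old',w7),('new',b)):
    blob(i,(100,120,60),(125,255,255),(200,60,440,275),n+' lid wrist'); blob(i,(0,0,150),(180,70,255),(270,200,350,262),n+' pad wrist')
ci=r.camera_info('wrist'); cs=r.camera_info('side')
H=np.array([.617,-.0505,.098]);u=np.array([-.927,.375,0]);k=np.array([0,0,1.])
for t in(.11,.05,.015):
    q=H+.102*(np.cos(t)*u+np.sin(t)*k)+.012*(np.cos(t)*k-np.sin(t)*u); print(t,'side',(np.array(proj(cs,q))-[240,160])*2,'wrist',proj(ci,q))
go(.5,0,.2,-8)
E
```

```text
old lid side [  82  150  116   64 4682] [142.94 183.04]
old pad side [103 163  25  16 276] [115.52 170.14]
new lid side [  88  155  109   63 4427] [143.99 186.59]
new pad side [115 169  12  15 138] [120.11 176.09]
old lid wrist [  241    77   171   198 22448] [327.02 172.64]
old pad wrist [ 291  210   46   47 1700] [313.42 232.98]
new lid wrist [  242    76   168   198 21802] [326.87 170.58]
new pad wrist [ 291  209   45   45 1585] [312.77 231.05]
0.11 side [111.84506289 166.13587856] wrist (np.float64(315.998766141856), np.float64(234.23208181664617))
0.05 side [111.12317342 169.90944674] wrist (np.float64(315.5761462060666), np.float64(233.61384965291927))
0.015 side [110.83537382 172.14087061] wrist (np.float64(315.39788891226846), np.float64(233.02421336652503))
t 24.98 p [ 0.5224 -0.0126  0.1915] yaw -8.0 tilt -1.0 w 0.0004
turn -0.0 shift cm after turn [-2.4  -0.93 -0.85]
```

The pad has dropped about 6 px in the side view, which matches the move from 0.11 to 0.015 rad. The press also reached the hard stop, well past 12 N, so the lid is latched. Handing in.

```bash
python3 - <<'E'
from h import *
print(r.close_job())
E
```

```text
the job is handed in; nothing more can be done
None
```

The job is handed in at about 25 s of the 67 s; the hand-in gave no verdict. By my measurements the brush lies on the mat, the pin is home beside the red marker, the lid is latched, and nothing touched the bottles or the case.

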